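# Pack the narrow soap slab in the trimming jig and hold it flush

## Task

Two soap slabs lie in the trimming jig, one on each side of its metal fence, and only one of them leaves a gap wide enough for the red packing strip. Take the strip out of its rack, stand it upright in that gap, about midway along the slab, and let go of it; then push that slab towards the fence until slab, strip and fence are tight and flush against each other, and finish while still holding the slab pressed there firmly. Leave the other slab and the things lying around where they are.

Things in the scene. Friction and masses are not known exactly. Their poses are not given: they have to be found in the camera images.
- jig: trimming jig fixed to the table: wooden board 130 (x) x 200 (y) x 10 mm thick with an aluminium fence on top, 16 mm thick (y), 130 mm long (x), its top 38 mm above the table, running along the jig's x axis through the middle. Origin at the centre of the board's underside, on the table; z up. A slab lies on the board on each side of the fence (+y and -y); the outer sides of the board have no wall
- narrow_slab: loose teal soap slab, 100 (x) x 40 (y) x 28 mm high, about 0.12 kg, lying on the jig's board beside the fence, its long sides roughly along the fence (within about 3 degrees). The gap between it and the fence is 19 to 26 mm at the start: wide enough for the strip. It may lie on either side of the fence. Origin at the centre of its underside, x along its length
- wide_slab: loose cream and tan soap slab, 100 (x) x 72 (y) x 28 mm high, lying on the other side of the fence; the gap between it and the fence is only 3 to 10 mm, too narrow for the strip. It must stay where it is. Origin at the centre of its underside
- strip: loose red packing strip with a black dot on each face, 60 long (x) x 14 thick (y) x 64 mm high, 0.06 kg, standing upright in its rack. Origin at the centre of its lower edge, z up. Take it from above by its upper half, across the 14 mm thickness; once it stands on the jig's board it rises 36 mm above fence and slabs
- strip_rack: grey rack fixed to the table, 80 (x) x 50 (y) x 24 mm high, with an open-topped slot along x, 18 mm wide, in which the strip stands with its foot 6 mm above the table. Origin at the centre of its underside
- soap_dahlia: olive dahlia-shaped soap, 75x75x35 mm, bystander to be left alone
- soap_pink: pink bubbly soap, 69x69x35 mm, bystander to be left alone
- soap_black: black rose-shaped soap, 69x69x34 mm, bystander to be left alone
- soap_rose_25: mauve rose-shaped soap, 69x69x34 mm, bystander to be left alone
- tape: roll of beige masking tape lying flat, 82x82x24 mm, bystander to be left alone
Things that resemble listed ones, but are neither listed nor needed, are in the scene too. There is more than one size of the strip; the job needs the larger.

How it is judged:
By the outcome, as a careful person would: the job done as asked, in the order asked, and still so for the second after the job is handed in, while the arm keeps its last pose, push and grip.
It also fails if it takes over 58 s, if anything falls off the work surface, if the arm or the gripper's body presses on something with over 40 N, if the wrist force passes 120 N, or if a joint passes its speed limit or range.

## Robot

A 6-joint arm with a two-finger parallel gripper is mounted at the origin on a cart in front of the work surface, level with it; the furniture and walls round the work are solid. World frame = base frame: x ahead of the robot, y to its left, z up, the work surface at z = 0. Lengths are in mm, angles in rad, forces in N, time in s.
With the tool pointing down it reaches from about 350 to 875 mm from the base axis. Payload 4.2 kg.
Tool frame: the origin (TCP) lies at the very end of the fingers, on their centre line; the grasp point (between the pads) lies 19 mm behind it; z points along the fingers, y is the line along which they close (so a half turn about z gives the same grasp; the last joint's range is limited). The gripper opens to 87 mm and grips with 3 to 60 N. Pads are 19 mm wide; open, the fingers measure 117 mm over their backs; the gripper's body (75 mm by 190 mm) begins 51 mm behind the grasp point.
Start: joints at [1.489, 0.385, 0.008, 0, -1.194, -0.259], TCP at [208.868, 589.044, 190.85] pointing down, gripper open.
Joint ranges: [-3.14, 3.14], [-1.21, 2.06], [-1.07, 1.41], [-3.16, 2.05], [-2.99, -0.16], [-3.1, 3.1]. Speed limits (rad/s): [2.79, 2.79, 3.14, 3.14, 3.14, 3.14].

## Interface

Orientations are given as a rotation vector (axis times angle).
In Python, from bench import r gives the robot as it stands.
- The arm moves only by the shell command python3 -m inch 'ROWS' [FORCE]. ROWS is JSON, a list of rows, each an object of numbers: "tx", "ty", "tz": the shift along the tool's x, y, z in m; "ax", "ay", "az": the turn, a rotation vector about the tool's x, y, z in degrees; "claw": the finger opening in m, from 0 to 0.087. In form: [{"tx": .., "ty": .., "tz": .., "ax": .., "ay": .., "az": .., "claw": ..}, ...]. A call has 1 to 12 rows; each row is the pose to reach, as a shift and turn from the pose commanded when the call began, along the tool's axes at that moment; what a row does not reach only later rows make up. A row lasts 1/12 s, in which the tool goes at most 41.7 mm and 7.16 degrees, less where a joint would pass 70% of its speed; a pose out of reach is approached as far as the arm can. A call with a gripper value outside its range is refused whole. The fingers move at their own pace and stop on an object; FORCE is the grip in N (left out, the last holds). Time passes only in rows, so rows that repeat a pose let the fingers close. It gives the time, the measured TCP pose, the force, the opening and the grip force at its end, in the units of the state.
- r.get_obs(): the state, without advancing time (a new reading comes with each control period).
- r.read_camera(name): name is "side" or "top"; returns the picture (420x560x3 uint8, blue, green, red); there is no depth.
- r.camera_model(name): a dict with "intrinsics" (3x3 intrinsics, pixels), "origin" and "attitude" of the camera in the world. Camera axes: x right, y down, z forward; pixel columns grow to the right and rows downward; lengths in mm; the calibration is good to about 2 mm. A picture is of the moment at which its call begins. camera_model takes no time and is no camera call.
- r.finish_job(): hands the job in; it is judged then, once.
The state is a dict: "clock": time; "joint_positions": joint angles; "qd": joint speeds; "tau": joint torques, N m; "tool_pos": TCP position; "tool_rot": TCP orientation; "ft_force": force on the tool from outside, world axes, zero at the start; "ft_torque": the same for the moment, N m; "finger_gap": opening from 0.0 (shut) to 1.0 (fully open); "grip_force": force on a finger pad.
Only numpy, scipy, OpenCV 4.12 (cv2) and the standard library are available. Lean on these libraries where they do the work, as an engineer would, in place of code of your own. Each camera call takes 0.05 s, during which the arm holds its last target. There are 200 camera calls.

## Working session

There is one attempt and no reset: what is moved stays moved. The work goes in short steps, Python scripts to look and compute and a shell command to move; the robot and the scene stay as the last step left them, time stands still between calls to the robot, and variables do not carry over. Pictures are saved under pics/ and viewed, at most 10 in all, crops included, and the job is handed in when it is done.

```bash
ls; mkdir -p pics
python3 - <<'E'
from bench import r
import cv2,numpy as np
for n in("top","side"):
    cv2.imwrite(f"pics/{n}0.png",r.read_camera(n)); m=r.camera_model(n); print(n,{k:np.round(np.array(v),3).tolist() for k,v in m.items()})
o=r.get_obs(); print(o)
E
```

```text
pics
top {'intrinsics': [[394.509, 0.0, 279.472], [0.0, 394.509, 213.203], [0.0, 0.0, 1.0]], 'origin': [358.229, 233.164, 1059.839], 'attitude': [-2.131, 2.065, -0.247]}
side {'intrinsics': [[403.998, 0.0, 278.732], [0.0, 403.998, 209.14], [0.0, 0.0, 1.0]], 'origin': [265.37, -471.214, 504.071], 'attitude': [-2.077, 0.496, -0.26]}
{'clock': 0.1, 'joint_positions': array([ 1.48862720e+00,  3.85469061e-01,  6.77703131e-03, -4.33127025e-04,
       -1.19400041e+00, -2.58592150e-01]), 'qd': array([-6.99946154e-04, -4.68565692e-04,  3.81344695e-03,  1.41251125e-03,
       -1.41185725e-03, -1.84885149e-05]), 'tau': array([-1.98447669e-04, -3.91689813e+01,  1.87934518e+01,  4.23187271e+00,
        1.34465372e-02, -7.09869505e-05]), 'tool_pos': array([208.67045484, 588.50581383, 189.88141542]), 'tool_rot': array([ 3.09416444e+00, -5.32601437e-01, -3.67316529e-04]), 'ft_force': array([ 0.21217428, -0.55785243,  0.13854827]), 'ft_torque': array([-0.02363721, -0.00636921,  0.01291879]), 'grip_force': 0.0, 'finger_gap': 1.002928547984454}
```

View pics/top0.png

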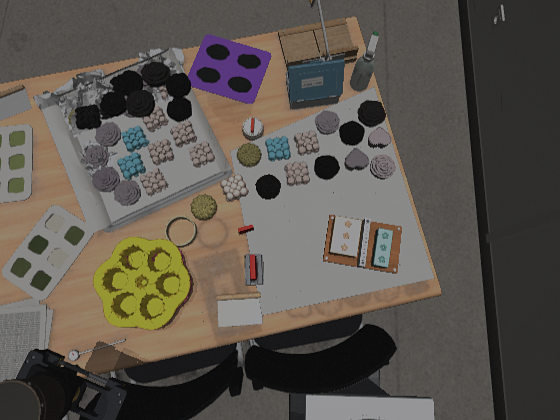

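View pics/side0.png

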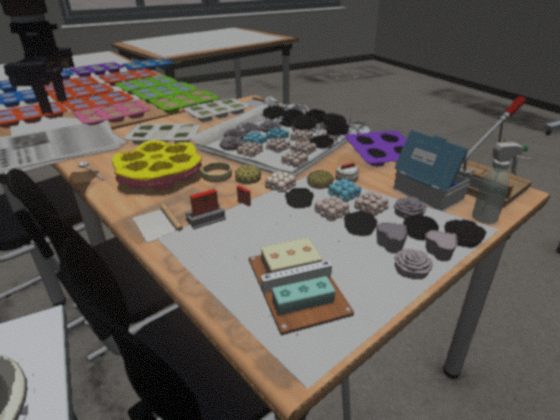

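Top view: the rack with the large red strip is at about (253,268), and a small red strip lies at (246,229). The jig is at (362,243), with the wide cream slab at (347,236), the teal narrow slab at (383,247) and the fence between them. In the side view the large strip is at (204,202), the small one at (244,195) and the jig at (298,280).

Candidates for the strip are top (253,268), standing in the rack and the larger one; (246,229), small and loose; and (253,125), a red mark on a white round thing. I choose (253,268) and check it in a close crop.

```bash
cat > h.py <<'E'
from bench import r
import cv2,numpy as np
from scipy.spatial.transform import Rotation as R
def cam(n):
    m=r.camera_model(n); return np.array(m["intrinsics"]),np.array(m["origin"],float),R.from_rotvec(np.ravel(m["attitude"])).as_matrix()
def ray(n,p):
    K,o,A=cam(n); return o,A@np.linalg.solve(K,[p[0],p[1],1.])
def plane(n,p,z):
    o,d=ray(n,p); return o+d*(z-o[2])/d[2]
def proj(n,X):
    K,o,A=cam(n); q=(np.atleast_2d(X)-o)@A@K.T; return q[:,:2]/q[:,2:]
def tri(pt,ps):
    K,_,_=cam("top"); P=[]
    for n in("top","side"):
        K,o,A=cam(n); P.append(K@np.c_[A.T,-A.T@o])
    X=cv2.triangulatePoints(P[0],P[1],np.array(pt,float).reshape(-1,2).T,np.array(ps,float).reshape(-1,2).T); return (X[:3]/X[3]).T
E
python3 - <<'E'
from h import *
np.set_printoptions(precision=1,suppress=True)
print(proj("top",[208,588,190]),"img +x,+y:",proj("top",[[0,0,0],[500,0,0],[500,300,0]]))
print(tri([[253,268],[362,243]],[[204,202],[298,274]]))
t=cv2.imread("pics/top0.png");s=cv2.imread("pics/side0.png")
def c(i,x,y,w,h,k): return cv2.resize(i[y:y+h,x:x+w],None,fx=k,fy=k,interpolation=cv2.INTER_CUBIC)
a=np.hstack([c(t,318,208,94,70,4.25),c(s,240,230,120,100,3.0)[:297]]) if 0 else None
W=np.zeros((600,800,3),np.uint8)
for (im,x,y,ox,oy,k,w,h) in [(t,318,208,0,0,4,100,75),(s,245,233,400,0,3.7,108,95),(t,235,220,0,300,5,80,60),(s,180,175,400,352,5,80,49)]:
    q=c(im,x,y,w,h,k); q=q[:600-oy,:800-ox]; W[oy:oy+q.shape[0],ox:ox+q.shape[1]]=q
cv2.imwrite("pics/crop1.png",W)
E
```

```text
[[103.1 376.5]] img +x,+y: [[369.9 463.3]
 [365.8 255.7]
 [254.5 252.2]]
[[454.8 298.9  46. ]
 [534.3  13.1  23.7]]
```

View pics/crop1.png

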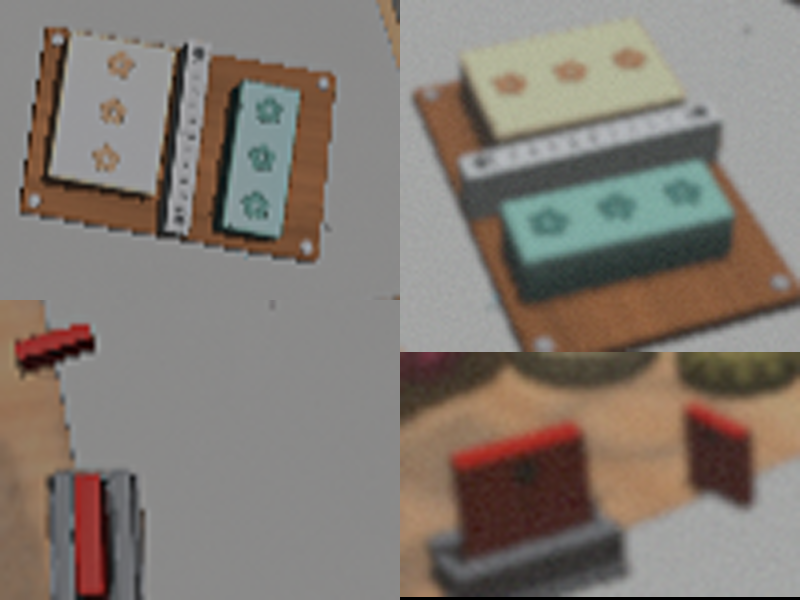

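The crops show the strip choice is right: full height, dot on its face, standing in the rack. The small strip at top (246,229) stands free. The teal slab is on the right (-y) side of the fence, with the visibly wider gap. Next I measure by colour masks in both views.

```bash
cat > meas.py <<'E'
from h import *
np.set_printoptions(precision=2,suppress=True)
def c2p(u,v,x,y,k,ox=0,oy=0): return [(u-ox+.5)/k-.5+x,(v-oy+.5)/k-.5+y]
T=lambda u,v:c2p(u,v,318,208,4); S=lambda u,v:c2p(u,v,245,233,3.7,400,0)
T2=lambda u,v:c2p(u,v,235,220,5,0,300); S2=lambda u,v:c2p(u,v,180,175,5,400,352)
print("fence top corners far-L,near-L",tri([T(190,40),T(210,43),T(160,233),T(185,237)],[S(708,107),S(720,122),S(459,157),S(466,180)]))
print("slab top",tri([T(242,80),T(300,90),T(280,238),T(224,230)],[S(702,160),S(733,213),S(524,265),S(503,203)]))
print("strip top ends",tri([T2(88,475),T2(92,596)],[S2(578,429),S2(455,464)]))
t=cv2.imread("pics/top0.png").astype(int); hsv=cv2.cvtColor(t.astype(np.uint8),cv2.COLOR_BGR2HSV)
def rect(mask,box,z):
    m=np.zeros(mask.shape,np.uint8); x,y,w,h=box; m[y:y+h,x:x+w]=mask[y:y+h,x:x+w]
    k=cv2.morphologyEx(m,cv2.MORPH_CLOSE,np.ones((5,5)))
    n,l,st,_=cv2.connectedComponentsWithStats(k); i=1+np.argmax(st[1:,4]); ys,xs=np.nonzero(l==i)
    P=np.array([plane("top",p,z)[:2] for p in zip(xs,ys)],np.float32)
    return cv2.minAreaRect(P),len(xs)
H,Sa,V=hsv[...,0],hsv[...,1],hsv[...,2]
print("slab",rect(((H>70)&(H<100)&(Sa>40)&(V>130)).astype(np.uint8),(360,220,45,55),38))
print("strip",rect((((H<10)|(H>170))&(Sa>120)&(V>120)).astype(np.uint8),(240,250,25,40),70))
print("fence side->",[plane("top",T(u,v),38) for u,v in[(190,40),(210,43),(160,233),(185,237)]])
E
python3 meas.py
```

```text
fence top corners far-L,near-L [[597.21   7.24  34.29]
 [595.53  -5.93  35.08]
 [470.22  28.76  35.41]
 [467.38  12.8   35.19]]
slab top [[571.48 -26.55  36.29]
 [564.95 -64.1   37.3 ]
 [467.83 -48.38  35.5 ]
 [473.36 -12.12  38.54]]
strip top ends [[485.09 301.22  67.83]
 [426.17 296.21  67.89]]
slab (((518.822509765625, -37.17625427246094), (36.79642105102539, 95.62428283691406), 80.59258270263672), 317)
strip (((454.841552734375, 299.9010314941406), (57.78254699707031, 11.948995590209961), 5.336554527282715), 116)
fence side-> [array([596.38,   8.05,  38.  ]), array([594.75,  -5.21,  38.  ]), array([467.86,  29.91,  38.  ]), array([465.79,  13.81,  38.  ])]
```

```bash
cat > go.py <<'E'
import sys
from h import *
x,y,z,a=map(float,sys.argv[1:5]); o=r.get_obs()
A=R.from_rotvec(o["tool_rot"]); B=R.from_euler("z",a,degrees=True)*R.from_euler("x",180,degrees=True)
print("shift m",np.round(A.inv().apply(np.array([x,y,z])-o["tool_pos"])/1000,4),"turn",np.round(np.degrees((A.inv()*B).as_rotvec()),1))
E
python3 go.py 455 300 130 5.2
```

```text
shift m [0.3286 0.1894 0.0603] turn [  0.1   0.  -24.7]
```

```bash
python3 -m inch '[{"tx":0.3286,"ty":0.1894,"tz":0.06,"az":-24.7,"claw":0.06},{"tx":0.3286,"ty":0.1894,"tz":0.06,"az":-24.7,"claw":0.06},{"tx":0.3286,"ty":0.1894,"tz":0.06,"az":-24.7,"claw":0.06},{"tx":0.3286,"ty":0.1894,"tz":0.06,"az":-24.7,"claw":0.06},{"tx":0.3286,"ty":0.1894,"tz":0.06,"az":-24.7,"claw":0.06},{"tx":0.3286,"ty":0.1894,"tz":0.06,"az":-24.7,"claw":0.06},{"tx":0.3286,"ty":0.1894,"tz":0.06,"az":-24.7,"claw":0.06},{"tx":0.3286,"ty":0.1894,"tz":0.06,"az":-24.7,"claw":0.06},{"tx":0.3286,"ty":0.1894,"tz":0.06,"az":-24.7,"claw":0.06},{"tx":0.3286,"ty":0.1894,"tz":0.06,"az":-24.7,"claw":0.06},{"tx":0.3286,"ty":0.1894,"tz":0.06,"az":-24.7,"claw":0.06},{"tx":0.3286,"ty":0.1894,"tz":0.06,"az":-24.7,"claw":0.06}]' 20; python3 go.py 455 300 42 5.2
```

```text
shift m [0.3286 0.1893 0.1483] turn [  0.1   0.  -24.7]$[0]: bad value
```

```bash
python3 -m inch '[{"tx":0.3286,"ty":0.1894,"tz":0.06,"ax":0,"ay":0,"az":-24.7,"claw":0.06},{"tx":0.3286,"ty":0.1894,"tz":0.06,"ax":0,"ay":0,"az":-24.7,"claw":0.06},{"tx":0.3286,"ty":0.1894,"tz":0.06,"ax":0,"ay":0,"az":-24.7,"claw":0.06},{"tx":0.3286,"ty":0.1894,"tz":0.06,"ax":0,"ay":0,"az":-24.7,"claw":0.06},{"tx":0.3286,"ty":0.1894,"tz":0.06,"ax":0,"ay":0,"az":-24.7,"claw":0.06},{"tx":0.3286,"ty":0.1894,"tz":0.06,"ax":0,"ay":0,"az":-24.7,"claw":0.06},{"tx":0.3286,"ty":0.1894,"tz":0.06,"ax":0,"ay":0,"az":-24.7,"claw":0.06},{"tx":0.3286,"ty":0.1894,"tz":0.06,"ax":0,"ay":0,"az":-24.7,"claw":0.06},{"tx":0.3286,"ty":0.1894,"tz":0.06,"ax":0,"ay":0,"az":-24.7,"claw":0.06},{"tx":0.3286,"ty":0.1894,"tz":0.06,"ax":0,"ay":0,"az":-24.7,"claw":0.06},{"tx":0.3286,"ty":0.1894,"tz":0.06,"ax":0,"ay":0,"az":-24.7,"claw":0.06},{"tx":0.3286,"ty":0.1894,"tz":0.06,"ax":0,"ay":0,"az":-24.7,"claw":0.06}]' 20; python3 go.py 455 300 42 5.2
```

```text
clock: 1.1
tool_pos: [455.4, 300.2, 130.5]
tool_rot: [3.138, 0.139, -0.001]
ft_force: [-0.5, 0.1, 0.1]
finger_gap: 0.691
grip_force: 0.0
shift m [-0.0004  0.0002  0.0885] turn [ 0.   0.  -0.1]
```

```bash
python3 -m inch '[{"tx":0,"ty":0,"tz":0.04,"ax":0,"ay":0,"az":0,"claw":0.045},{"tx":0,"ty":0,"tz":0.07,"ax":0,"ay":0,"az":0,"claw":0.045},{"tx":0,"ty":0,"tz":0.088,"ax":0,"ay":0,"az":0,"claw":0.045},{"tx":0,"ty":0,"tz":0.088,"ax":0,"ay":0,"az":0,"claw":0.045},{"tx":0,"ty":0,"tz":0.088,"ax":0,"ay":0,"az":0,"claw":0.02},{"tx":0,"ty":0,"tz":0.088,"ax":0,"ay":0,"az":0,"claw":0.005},{"tx":0,"ty":0,"tz":0.088,"ax":0,"ay":0,"az":0,"claw":0.005},{"tx":0,"ty":0,"tz":0.088,"ax":0,"ay":0,"az":0,"claw":0.005},{"tx":0,"ty":0,"tz":0.088,"ax":0,"ay":0,"az":0,"claw":0.005},{"tx":0,"ty":0,"tz":0.088,"ax":0,"ay":0,"az":0,"claw":0.005},{"tx":0,"ty":0,"tz":0.088,"ax":0,"ay":0,"az":0,"claw":0.005},{"tx":0,"ty":0,"tz":0.088,"ax":0,"ay":0,"az":0,"claw":0.005}]' 20
```

```text
clock: 2.1
tool_pos: [455.4, 300.7, 43.1]
tool_rot: [-3.138, -0.142, -0.0]
ft_force: [-0.8, 0.5, 0.1]
finger_gap: 0.074
grip_force: 0.0
```

Run:
```python
from h import *
W=[]
for n,(x,y,w,h) in (("top",(205,215,100,100)),("side",(165,110,100,130))):
    i=r.read_camera(n); cv2.imwrite(f"pics/{n}1.png",i); W.append(cv2.resize(i[y:y+h,x:x+w],(390,int(390*h/w))))
H=max(a.shape[0] for a in W); cv2.imwrite("pics/crop2.png",np.hstack([cv2.copyMakeBorder(a,0,H-a.shape[0],0,0,0) for a in W]))
o=r.get_obs();print(o["finger_gap"],o["grip_force"],proj("top",[o["tool_pos"]]),proj("side",[o["tool_pos"]]))
```

```text
0.06277189249615907 0.0 [[252.53713492 267.28339013]] [[203.47195527 202.92605701]]
```

View pics/crop2.png

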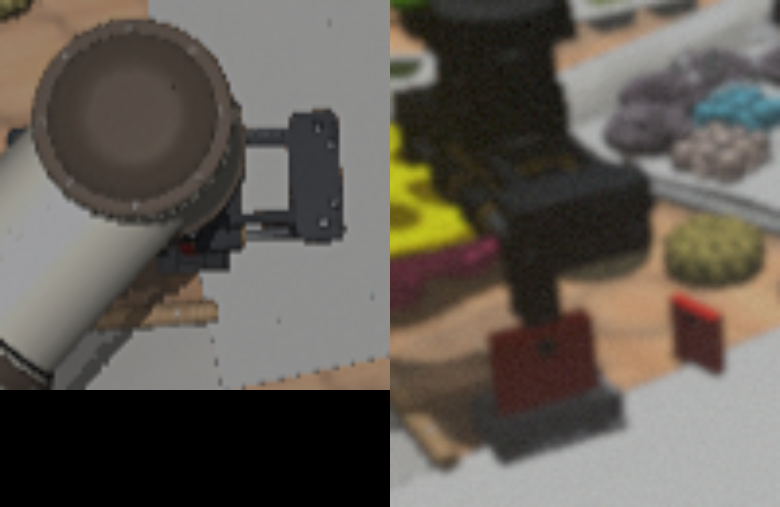

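The crop shows the strip still in the rack with its dot at side (205,199), unmoved. The fingers are shut above or behind it, so the grasp missed. I check where the gripper really is by projecting known points into the images.

Run:
```python
from h import *
np.set_printoptions(precision=1,suppress=True)
o=r.get_obs(); print(o["tool_pos"],o["joint_positions"])
A=R.from_rotvec(o["tool_rot"])
c=[[sx*37.5,sy*95,-70] for sx in(-1,1) for sy in(-1,1)]
P=A.apply(c)+o["tool_pos"]; print(P)
print("side crop px",(proj("side",P)-[165,110])*3.9+[390,0]); print("top crop px",(proj("top",P)-[205,215])*3.9)
print("tips z43,70,100",(proj("side",[[455,300,z] for z in(43,70,100)])-[165,110])*3.9+[390,0])
print("strip top/foot corners model",(proj("side",[[455+s*30,300+s*2.7-7,z] for s in(-1,1) for z in(24,70)])-[165,110])*3.9+[390,0])
print("start tip side",proj("side",[[208.7,588.5,190]]))
i=cv2.imread("pics/side1.png")[110:240,165:265]; j=cv2.imread("pics/side0.png")[20:150,0:100]
k=np.hstack([np.clip(cv2.resize(i,(400,520),interpolation=cv2.INTER_CUBIC)*2.0,0,255).astype(np.uint8),np.clip(cv2.resize(j,(400,520))*2.,0,255).astype(np.uint8)]); cv2.imwrite("pics/crop3.png",k)
```

```text
[455.3 300.6  42.9] [ 0.9  0.4 -0.4 -0.  -0.8  0.8]
[[409.4 391.9 112.9]
 [426.5 202.6 112.9]
 [484.1 398.6 112.9]
 [501.2 209.4 112.9]]
side crop px [[403.4 207.1]
 [528.4 344.8]
 [524.  177.9]
 [664.4 305.2]]
top crop px [[ 24.5 263.9]
 [336.9 245.2]
 [ 22.1 141.1]
 [328.9 123.2]]
tips z43,70,100 [[539.9 362.9]
 [534.6 321.8]
 [528.5 274.6]]
strip top/foot corners model [[497.7 412. ]
 [487.4 341.8]
 [595.2 381.9]
 [587.8 313. ]]
start tip side [[ 58.9 118.9]]
```

View pics/crop3.png

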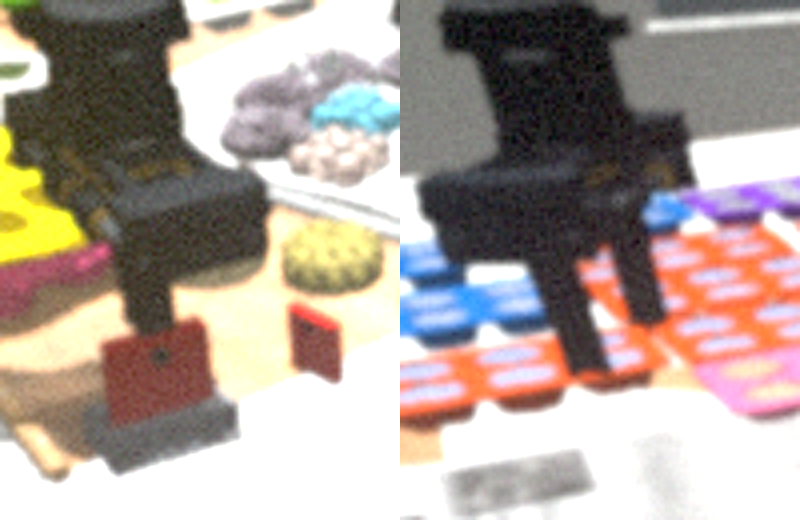

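The body sits about 17 px higher in the side view than the reported pose predicts, and the start picture has the fingertips about 12 px high as well. So the fingertips are probably about 40 mm above the reported TCP. I lift, open, and measure the tips directly.

```bash
python3 -m inch '[{"tx":0,"ty":0,"tz":-0.03,"ax":0,"ay":0,"az":0,"claw":0.005},{"tx":0,"ty":0,"tz":-0.04,"ax":0,"ay":0,"az":0,"claw":0.05},{"tx":0,"ty":0,"tz":-0.04,"ax":0,"ay":0,"az":0,"claw":0.05},{"tx":0,"ty":0,"tz":-0.04,"ax":0,"ay":0,"az":0,"claw":0.05},{"tx":0,"ty":0,"tz":-0.04,"ax":0,"ay":0,"az":0,"claw":0.05},{"tx":0,"ty":0,"tz":-0.04,"ax":0,"ay":0,"az":0,"claw":0.05}]'
python3 - <<'E'
from h import *
o=r.get_obs();A=R.from_rotvec(o["tool_rot"]);p=o["tool_pos"];print(p,o["finger_gap"])
i=r.read_camera("side"); cv2.imwrite("pics/side2.png",i)
j=np.clip(cv2.resize(i[90:240,165:265],(533,600-0)[0:1]+(600,) if 0 else (400,600),interpolation=cv2.INTER_CUBIC)*2.,0,255).astype(np.uint8).copy()
g=o["finger_gap"]*87/2
for s in(-1,1):
  for dz,c in((0,(0,255,0)),(-45,(255,0,255))):
    q=proj("side",[p+A.apply([0,s*(g+7),dz])])[0]; u=((q-[165,90]+.5)*4).astype(int); print(s,dz,q); cv2.drawMarker(j,tuple(map(int,u)),c,0,12,2)
cv2.imwrite("pics/crop4.png",j)
E
```

```text
clock: 2.7
tool_pos: [454.6, 300.1, 81.7]
tool_rot: [3.137, 0.141, -0.003]
ft_force: [0.2, 0.5, 0.0]
finger_gap: 0.357
grip_force: 0.0
[454.599578   300.08589861  81.7160829 ] 0.3570239945706086
-1 0 [197.3788341 183.7766166]
-1 -45 [194.94389326 165.40159573]
1 0 [205.32051172 192.09072652]
1 -45 [203.01310905 173.23255657]
```

View pics/crop4.png

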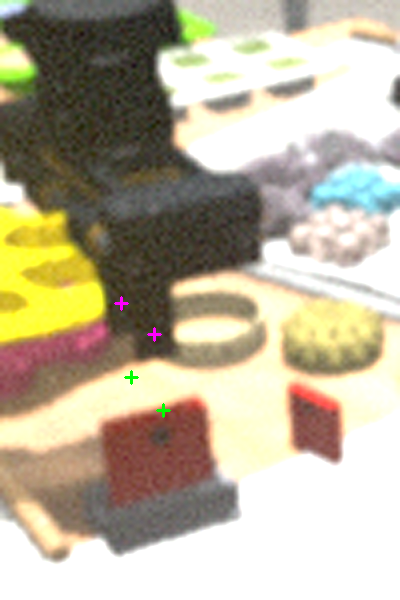

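The fingertip is at crop (155,358) against (163,410) predicted, so the real tips are about 32 mm above the reported TCP and laterally consistent. To get the tips to z≈42 I go down 72 mm more, in two stages while watching the force.

```bash
python3 -m inch '[{"tx":0,"ty":0,"tz":0.03,"ax":0,"ay":0,"az":0,"claw":0.05},{"tx":0,"ty":0,"tz":0.05,"ax":0,"ay":0,"az":0,"claw":0.05},{"tx":0,"ty":0,"tz":0.065,"ax":0,"ay":0,"az":0,"claw":0.05},{"tx":0,"ty":0,"tz":0.072,"ax":0,"ay":0,"az":0,"claw":0.05},{"tx":0,"ty":0,"tz":0.072,"ax":0,"ay":0,"az":0,"claw":0.02},{"tx":0,"ty":0,"tz":0.072,"ax":0,"ay":0,"az":0,"claw":0.005},{"tx":0,"ty":0,"tz":0.072,"ax":0,"ay":0,"az":0,"claw":0.005},{"tx":0,"ty":0,"tz":0.072,"ax":0,"ay":0,"az":0,"claw":0.005},{"tx":0,"ty":0,"tz":0.072,"ax":0,"ay":0,"az":0,"claw":0.005},{"tx":0,"ty":0,"tz":0.072,"ax":0,"ay":0,"az":0,"claw":0.005}]' 25
```

```text
clock: 3.58
tool_pos: [455.6, 301.1, 11.6]
tool_rot: [-3.137, -0.142, -0.002]
ft_force: [-0.3, -0.4, 0.2]
finger_gap: 0.206
grip_force: 0.0
```

```bash
python3 -m inch '[{"tx":0,"ty":0,"tz":0,"ax":0,"ay":0,"az":0,"claw":0.005},{"tx":0,"ty":0,"tz":0,"ax":0,"ay":0,"az":0,"claw":0.005},{"tx":0,"ty":0,"tz":0,"ax":0,"ay":0,"az":0,"claw":0.005},{"tx":0,"ty":0,"tz":0,"ax":0,"ay":0,"az":0,"claw":0.005}]' 25
```

```text
clock: 3.92
tool_pos: [455.5, 301.0, 11.4]
tool_rot: [-3.138, -0.142, -0.001]
ft_force: [-0.7, 0.8, 4.7]
finger_gap: 0.156
grip_force: 25.0
```

```bash
python3 -m inch '[{"tx":0,"ty":0,"tz":-0.03,"ax":0,"ay":0,"az":0,"claw":0.005},{"tx":0,"ty":0,"tz":-0.06,"ax":0,"ay":0,"az":0,"claw":0.005},{"tx":0,"ty":0,"tz":-0.085,"ax":0,"ay":0,"az":0,"claw":0.005},{"tx":0,"ty":0,"tz":-0.085,"ax":0,"ay":0,"az":0,"claw":0.005}]' 25; python3 go.py 523.9 -6.6 75 -9.2
```

```text
clock: 4.25
tool_pos: [458.1, 303.3, 101.0]
tool_rot: [-3.132, -0.143, -0.013]
ft_force: [0.5, 0.1, 0.0]
finger_gap: 0.159
grip_force: 25.0
shift m [0.037  0.3148 0.0244] turn [-0.4 -0.4 14.4]
```

```bash
python3 -m inch '[{"tx":0.005,"ty":0.04,"tz":0,"ax":0,"ay":0,"az":2,"claw":0.005},{"tx":0.01,"ty":0.08,"tz":0,"ax":0,"ay":0,"az":4,"claw":0.005},{"tx":0.015,"ty":0.12,"tz":0,"ax":0,"ay":0,"az":6,"claw":0.005},{"tx":0.02,"ty":0.16,"tz":0,"ax":0,"ay":0,"az":8,"claw":0.005},{"tx":0.025,"ty":0.2,"tz":0,"ax":0,"ay":0,"az":10,"claw":0.005},{"tx":0.03,"ty":0.24,"tz":0,"ax":0,"ay":0,"az":12,"claw":0.005},{"tx":0.035,"ty":0.28,"tz":0,"ax":0,"ay":0,"az":14,"claw":0.005},{"tx":0.04,"ty":0.3125,"tz":0.01,"ax":0,"ay":0,"az":14.4,"claw":0.005},{"tx":0.04,"ty":0.3125,"tz":0.022,"ax":0,"ay":0,"az":14.4,"claw":0.005},{"tx":0.04,"ty":0.3125,"tz":0.022,"ax":0,"ay":0,"az":14.4,"claw":0.005},{"tx":0.04,"ty":0.3125,"tz":0.022,"ax":0,"ay":0,"az":14.4,"claw":0.005},{"tx":0.04,"ty":0.3125,"tz":0.022,"ax":0,"ay":0,"az":14.4,"claw":0.005}]'; python3 go.py 523.9 -6.6 75 -9.2
python3 - <<'E'
from h import *
o=r.get_obs();A=R.from_rotvec(o["tool_rot"]);p=o["tool_pos"]
# strip in hand: foot at reported TCP z -5.5, top +58.5 ; predicted corners
i=r.read_camera("side"); cv2.imwrite("pics/side3.png",i); t=r.read_camera("top"); cv2.imwrite("pics/top3.png",t)
x0,y0=240,200
j=np.clip(cv2.resize(i[y0:y0+130,x0:x0+110],None,fx=4.6,fy=4.6,interpolation=cv2.INTER_CUBIC)*1.5,0,255).astype(np.uint8).copy()
for s in(-1,1):
  for e in (-7,7):
    q=proj("side",[p+A.apply([s*30,e,5.5])])[0]; u=((q-[x0,y0]+.5)*4.6).astype(int); print(s,e,u); cv2.drawMarker(j,tuple(map(int,u)),(0,255,0),0,8,1)
t=cv2.resize(t[205:285,315:415],(290,232))
cv2.imwrite("pics/crop5.png",np.hstack([j,cv2.copyMakeBorder(t,0,j.shape[0]-232,0,0,0)]))
E
```

```text
clock: 5.25
tool_pos: [523.3, -6.3, 73.9]
tool_rot: [3.131, -0.251, -0.0]
ft_force: [0.1, 0.5, -0.2]
finger_gap: 0.16
grip_force: 25.0
shift m [ 0.0006  0.0002 -0.0011] turn [0. 0. 0.]
-1 -7 [176 297]
-1 7 [187 320]
1 -7 [329 265]
1 7 [343 287]
```

View pics/crop5.png

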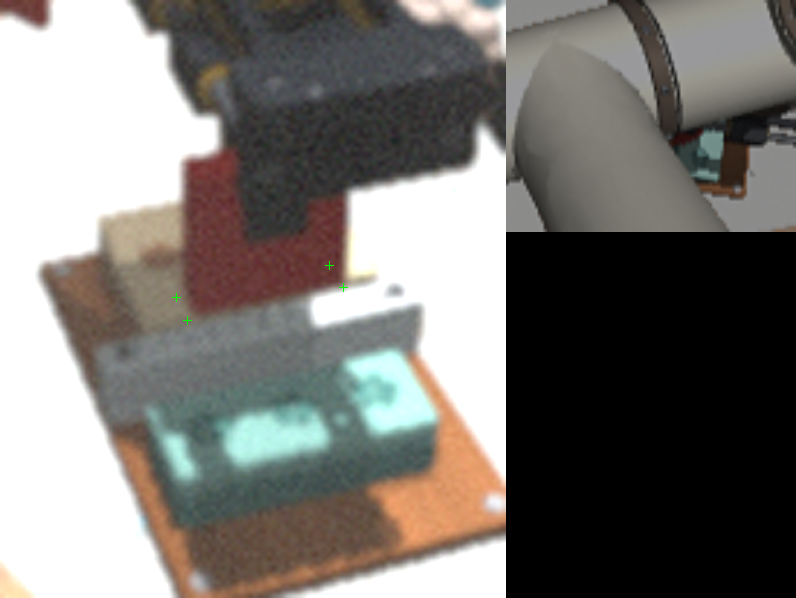

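The strip in hand is at side crop (190,316)–(348,286), within 1 px of the prediction. It is aligned with the gap and hovers above it, so I lower it into the gap and watch the force.

```bash
python3 -m inch '[{"tx":0,"ty":0.0005,"tz":0.015,"ax":0,"ay":0,"az":0,"claw":0.005},{"tx":0,"ty":0.0005,"tz":0.03,"ax":0,"ay":0,"az":0,"claw":0.005},{"tx":0,"ty":0.0005,"tz":0.04,"ax":0,"ay":0,"az":0,"claw":0.005},{"tx":0,"ty":0.0005,"tz":0.048,"ax":0,"ay":0,"az":0,"claw":0.005},{"tx":0,"ty":0.0005,"tz":0.052,"ax":0,"ay":0,"az":0,"claw":0.005},{"tx":0,"ty":0.0005,"tz":0.054,"ax":0,"ay":0,"az":0,"claw":0.005},{"tx":0,"ty":0.0005,"tz":0.054,"ax":0,"ay":0,"az":0,"claw":0.005},{"tx":0,"ty":0.0005,"tz":0.054,"ax":0,"ay":0,"az":0,"claw":0.005}]'
```

```text
clock: 6.02
tool_pos: [523.7, -7.3, 20.3]
tool_rot: [-3.131, 0.252, -0.001]
ft_force: [0.2, 0.4, -0.5]
finger_gap: 0.157
grip_force: 25.0
```

```bash
python3 -m inch '[{"tx":0,"ty":0,"tz":0.002,"ax":0,"ay":0,"az":0,"claw":0.005},{"tx":0,"ty":0,"tz":0.0035,"ax":0,"ay":0,"az":0,"claw":0.005},{"tx":0,"ty":0,"tz":0.0035,"ax":0,"ay":0,"az":0,"claw":0.005}]'
```

```text
clock: 6.27
tool_pos: [523.1, -7.5, 16.3]
tool_rot: [-3.131, 0.253, 0.0]
ft_force: [-0.3, 0.6, -0.4]
finger_gap: 0.158
grip_force: 25.0
```

```bash
python3 -m inch '[{"tx":0,"ty":0,"tz":0.001,"ax":0,"ay":0,"az":0,"claw":0.005},{"tx":0,"ty":0,"tz":0.0015,"ax":0,"ay":0,"az":0,"claw":0.005},{"tx":0,"ty":0,"tz":0.0015,"ax":0,"ay":0,"az":0,"claw":0.005}]'
```

```text
clock: 6.52
tool_pos: [523.4, -7.4, 15.4]
tool_rot: [3.131, -0.252, 0.001]
ft_force: [-0.7, 0.3, 3.7]
finger_gap: 0.158
grip_force: 25.0
```

Contact with the board at 3.7 N. I open and lift straight up.

```bash
python3 -m inch '[{"tx":0,"ty":0,"tz":0,"ax":0,"ay":0,"az":0,"claw":0.022},{"tx":0,"ty":0,"tz":0,"ax":0,"ay":0,"az":0,"claw":0.04},{"tx":0,"ty":0,"tz":0,"ax":0,"ay":0,"az":0,"claw":0.05},{"tx":0,"ty":0,"tz":0,"ax":0,"ay":0,"az":0,"claw":0.05},{"tx":0,"ty":0,"tz":0,"ax":0,"ay":0,"az":0,"claw":0.05},{"tx":0,"ty":0,"tz":0,"ax":0,"ay":0,"az":0,"claw":0.05}]'
python3 -m inch '[{"tx":0,"ty":0,"tz":-0.02,"ax":0,"ay":0,"az":0,"claw":0.05},{"tx":0,"ty":0,"tz":-0.05,"ax":0,"ay":0,"az":0,"claw":0.05},{"tx":0,"ty":0,"tz":-0.09,"ax":0,"ay":0,"az":0,"claw":0.05},{"tx":0,"ty":0,"tz":-0.09,"ax":0,"ay":0,"az":0,"claw":0.05},{"tx":0,"ty":0,"tz":-0.09,"ax":0,"ay":0,"az":0,"claw":0.05}]'
python3 - <<'E'
from h import *
i=r.read_camera("side"); cv2.imwrite("pics/side4.png",i)
cv2.imwrite("pics/crop6.png",np.clip(cv2.resize(i[190:330,240:360],None,fx=4,fy=4,interpolation=cv2.INTER_CUBIC)*1.4,0,255).astype(np.uint8))
E
python3 go.py 505 -120 105 -99.2
```

```text
clock: 7.02
tool_pos: [523.2, -7.4, 14.8]
tool_rot: [3.131, -0.253, -0.0]
ft_force: [0.3, -0.2, 0.8]
finger_gap: 0.519
grip_force: 0.0
clock: 7.43
tool_pos: [525.0, -6.9, 107.4]
tool_rot: [-3.129, 0.252, -0.009]
ft_force: [-0.1, -0.0, -0.2]
finger_gap: 0.575
grip_force: 0.0
shift m [0.     0.1143 0.0004] turn [-0.1 -0.  90. ]
```

View pics/crop6.png

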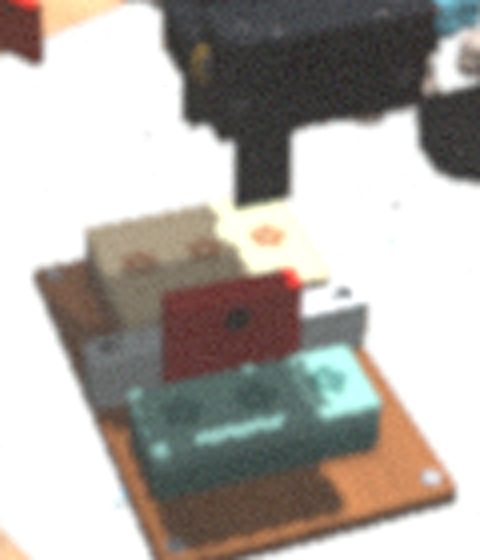

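The strip stands upright in the gap, dot at crop (238,318), about midway along the slab (its centre at (257,390)). Next I turn the gripper by 90° on the outer side of the slab so that both fingers push.

```bash
python3 -m inch '[{"tx":0,"ty":0.03,"tz":0,"ax":0,"ay":0,"az":7,"claw":0.05},{"tx":0,"ty":0.06,"tz":0,"ax":0,"ay":0,"az":14,"claw":0.05},{"tx":0,"ty":0.095,"tz":0,"ax":0,"ay":0,"az":21,"claw":0.05},{"tx":0,"ty":0.095,"tz":0,"ax":0,"ay":0,"az":28,"claw":0.05},{"tx":0,"ty":0.095,"tz":0,"ax":0,"ay":0,"az":35,"claw":0.05},{"tx":0,"ty":0.095,"tz":0,"ax":0,"ay":0,"az":42,"claw":0.05},{"tx":0,"ty":0.095,"tz":0,"ax":0,"ay":0,"az":49,"claw":0.05},{"tx":0,"ty":0.095,"tz":0,"ax":0,"ay":0,"az":56,"claw":0.05},{"tx":0,"ty":0.095,"tz":0,"ax":0,"ay":0,"az":63,"claw":0.05},{"tx":0,"ty":0.095,"tz":0,"ax":0,"ay":0,"az":70,"claw":0.05},{"tx":0,"ty":0.095,"tz":0,"ax":0,"ay":0,"az":77,"claw":0.05},{"tx":0,"ty":0.095,"tz":0,"ax":0,"ay":0,"az":84,"claw":0.05}]'; python3 go.py 509.6 -99 -14 -99.2
```

```text
clock: 8.48
tool_pos: [506.6, -101.2, 103.0]
tool_rot: [2.149, -2.288, -0.004]
ft_force: [0.2, 0.1, -0.2]
finger_gap: 0.574
grip_force: 0.0
shift m [-0.0025 -0.0033  0.117 ] turn [ 0.2 -0.   5.6]
```

```bash
python3 -m inch '[{"tx":-0.0025,"ty":-0.003,"tz":0.03,"ax":0.2,"ay":0,"az":5.6,"claw":0.05},{"tx":-0.0025,"ty":-0.003,"tz":0.06,"ax":0.2,"ay":0,"az":5.6,"claw":0.05},{"tx":-0.0025,"ty":-0.003,"tz":0.09,"ax":0.2,"ay":0,"az":5.6,"claw":0.05},{"tx":-0.0025,"ty":-0.003,"tz":0.105,"ax":0.2,"ay":0,"az":5.6,"claw":0.05},{"tx":-0.0025,"ty":-0.003,"tz":0.113,"ax":0.2,"ay":0,"az":5.6,"claw":0.05},{"tx":-0.0025,"ty":-0.003,"tz":0.113,"ax":0.2,"ay":0,"az":5.6,"claw":0.05},{"tx":-0.0025,"ty":-0.003,"tz":0.113,"ax":0.2,"ay":0,"az":5.6,"claw":0.05}]'; python3 go.py 509.6 -99 -14 -99.2
python3 - <<'E'
from h import *
o=r.get_obs();A=R.from_rotvec(o["tool_rot"]);p=o["tool_pos"]
i=r.read_camera("side"); cv2.imwrite("pics/side5.png",i)
j=np.clip(cv2.resize(i[190:340,240:400],None,fx=4,fy=4,interpolation=cv2.INTER_CUBIC)*1.4,0,255).astype(np.uint8).copy()
for s in(-1,1):
  for x in (-9.5,9.5):
    q=proj("side",[p+A.apply([x,s*32,-32])])[0]; u=((q-[240,190]+.5)*4).astype(int); print(s,x,u); cv2.drawMarker(j,tuple(map(int,u)),(0,255,0),0,8,1)
cv2.imwrite("pics/crop7.png",j)
E
```

```text
clock: 9.07
tool_pos: [510.9, -99.0, -8.6]
tool_rot: [-2.043, 2.385, -0.003]
ft_force: [0.5, -0.6, 0.6]
finger_gap: 0.577
grip_force: 0.0
shift m [0.0002 0.0013 0.0054] turn [-0.1 -0.   0.4]
-1 -9.5 [376 492]
-1 9.5 [396 526]
1 -9.5 [224 531]
1 9.5 [241 567]
```

View pics/crop7.png

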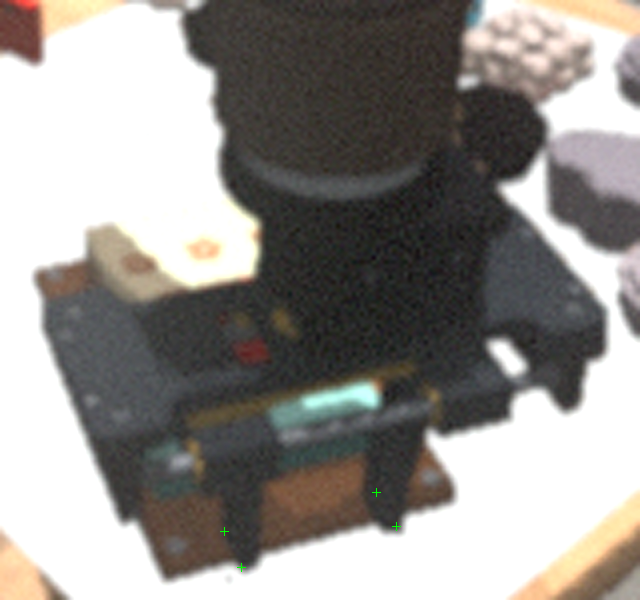

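The fingertips coincide with the markers that assume the 32 mm offset, at crop (240,568) and (392,530), so tip z≈23. The outer side of the slab is about 30 mm ahead along tool -x. I approach, then push slowly.

```bash
python3 -m inch '[{"tx":-0.008,"ty":0,"tz":0.003,"ax":0,"ay":0,"az":0.4,"claw":0.05},{"tx":-0.016,"ty":0,"tz":0.003,"ax":0,"ay":0,"az":0.4,"claw":0.05},{"tx":-0.021,"ty":0,"tz":0.003,"ax":0,"ay":0,"az":0.4,"claw":0.05},{"tx":-0.024,"ty":0,"tz":0.003,"ax":0,"ay":0,"az":0.4,"claw":0.05},{"tx":-0.026,"ty":0,"tz":0.003,"ax":0,"ay":0,"az":0.4,"claw":0.05},{"tx":-0.028,"ty":0,"tz":0.003,"ax":0,"ay":0,"az":0.4,"claw":0.05},{"tx":-0.029,"ty":0,"tz":0.003,"ax":0,"ay":0,"az":0.4,"claw":0.05}]'
python3 -m inch '[{"tx":-0.001,"ty":0,"tz":0,"ax":0,"ay":0,"az":0,"claw":0.05},{"tx":-0.002,"ty":0,"tz":0,"ax":0,"ay":0,"az":0,"claw":0.05},{"tx":-0.003,"ty":0,"tz":0,"ax":0,"ay":0,"az":0,"claw":0.05},{"tx":-0.004,"ty":0,"tz":0,"ax":0,"ay":0,"az":0,"claw":0.05}]'
```

```text
clock: 9.7
tool_pos: [515.7, -69.9, -11.0]
tool_rot: [-2.034, 2.39, -0.004]
ft_force: [0.2, 0.0, 0.7]
finger_gap: 0.572
grip_force: 0.0
clock: 10.03
tool_pos: [516.2, -66.3, -11.2]
tool_rot: [-2.034, 2.391, -0.004]
ft_force: [-0.1, -1.1, -0.7]
finger_gap: 0.571
grip_force: 0.2
```

```bash
python3 -m inch '[{"tx":-0.001,"ty":0,"tz":0,"ax":0,"ay":0,"az":0,"claw":0.05},{"tx":-0.002,"ty":0,"tz":0,"ax":0,"ay":0,"az":0,"claw":0.05},{"tx":-0.003,"ty":0,"tz":0,"ax":0,"ay":0,"az":0,"claw":0.05},{"tx":-0.004,"ty":0,"tz":0,"ax":0,"ay":0,"az":0,"claw":0.05}]'
python3 -m inch '[{"tx":-0.001,"ty":0,"tz":0,"ax":0,"ay":0,"az":0,"claw":0.05},{"tx":-0.002,"ty":0,"tz":0,"ax":0,"ay":0,"az":0,"claw":0.05},{"tx":-0.002,"ty":0,"tz":0,"ax":0,"ay":0,"az":0,"claw":0.05}]'
```

```text
clock: 10.37
tool_pos: [516.7, -62.4, -11.2]
tool_rot: [-2.034, 2.392, -0.004]
ft_force: [0.2, -2.0, -0.2]
finger_gap: 0.576
grip_force: 0.6
clock: 10.62
tool_pos: [517.1, -60.1, -11.2]
tool_rot: [-2.034, 2.391, -0.004]
ft_force: [-1.0, -0.4, 0.4]
finger_gap: 0.577
grip_force: 0.2
```

```bash
python3 -m inch '[{"tx":-0.001,"ty":0,"tz":0,"ax":0,"ay":0,"az":0,"claw":0.05},{"tx":-0.002,"ty":0,"tz":0,"ax":0,"ay":0,"az":0,"claw":0.05},{"tx":-0.002,"ty":0,"tz":0,"ax":0,"ay":0,"az":0,"claw":0.05}]'
python3 -m inch '[{"tx":-0.001,"ty":0,"tz":0,"ax":0,"ay":0,"az":0,"claw":0.05},{"tx":-0.001,"ty":0,"tz":0,"ax":0,"ay":0,"az":0,"claw":0.05}]'
```

```text
clock: 10.87
tool_pos: [517.3, -59.9, -11.0]
tool_rot: [-2.037, 2.392, -0.005]
ft_force: [0.3, -8.8, -0.2]
finger_gap: 0.577
grip_force: 4.4
clock: 11.03
tool_pos: [517.3, -59.8, -11.0]
tool_rot: [2.037, -2.391, 0.006]
ft_force: [1.7, -13.7, -0.7]
finger_gap: 0.577
grip_force: 6.4
```

```bash
python3 -m inch '[{"tx":-0.001,"ty":0,"tz":0,"ax":0,"ay":0,"az":0,"claw":0.05},{"tx":-0.002,"ty":0,"tz":0,"ax":0,"ay":0,"az":0,"claw":0.05},{"tx":-0.002,"ty":0,"tz":0,"ax":0,"ay":0,"az":0,"claw":0.05},{"tx":-0.002,"ty":0,"tz":0,"ax":0,"ay":0,"az":0,"claw":0.05}]'
python3 - <<'E'
from h import *
i=r.read_camera("side"); t=r.read_camera("top")
a=cv2.resize(i[210:320,240:360],(480,440),interpolation=cv2.INTER_CUBIC); b=cv2.resize(t[205:285,310:420],(320,233))
cv2.imwrite("pics/crop8.png",np.clip(np.hstack([a,cv2.copyMakeBorder(b,0,207,0,0,0)])*2.2,0,255).astype(np.uint8))
E
```

```text
clock: 11.37
tool_pos: [517.3, -59.7, -10.9]
tool_rot: [2.035, -2.389, 0.007]
ft_force: [2.9, -21.5, 0.2]
finger_gap: 0.578
grip_force: 10.5
```

View pics/crop8.png

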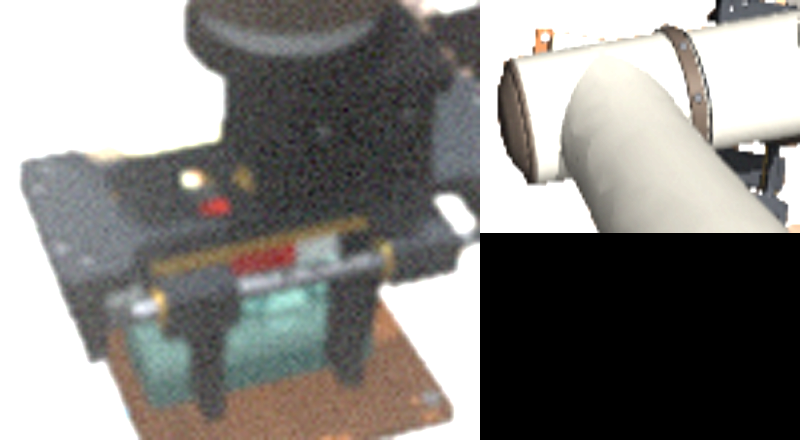

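The final view shows both fingers against the outer side of the slab, with the red strip behind it at crop (265,260). The stack depth from tool to fence is 72.6 mm, which fits 8+14+40 plus half a finger, so it is tight. The push is steady at about 22 N.

```bash
python3 -c "
from bench import r
print(r.get_obs()['ft_force']); print(r.finish_job())"
```

```text
[  1.2787239  -21.05781301   0.08428673]
the job is handed in; nothing more can be done
None
```

I stood the strip upright in the gap, let it go, and pushed the teal slab tight against strip and fence. I handed the job in with the gripper still pressing at about 21 N; tightness is judged from force and stack depth, because the arm partly hid the final view.

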